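# Seat a circuit board in a test jig and hold the probe bridge at its mark

### The job

Slide the circuit board along the test jig's channel, away from you and under the hood, until you feel it come up fully home against the hidden stop. Then pull the jig's spring-return probe bridge by its handle until its pointer stands in the middle of the mark clip's notch, and finish still holding it there: the program ends with the gripper on the handle, since the spring takes the bridge back if you let go. Leave the other things on the bench where they are.

Things in the scene. Friction and masses are not known exactly. Their poses are not given: they have to be found in the camera images.
- jig: Fixed aluminium jig; origin on the table, plate x -140..140, y -85..115, top z 12 mm. +x points away from the robot, within 0.25 rad. Board channel along x at y = -35 mm, floor z 12 mm, between black guides 64 mm apart, 8 mm high. A dark steel hood (x 75..120, top z 31 mm) covers its far end and hides the stop. The bridge's rail runs along x at y = 55 mm.
- board: Loose green circuit board 110 (x) x 60 (y) x 6 mm, 0.1 to 0.2 kg, in the channel with 2 mm play each side. Origin: centre of its underside; x towards the stop. Grey finned heat sink near its robot end, 14 (x) x 30 (y) mm, centred at x = -43 mm, top 30 mm above the underside: pinch it across its 30 mm, or push it. Starts 70 to 120 mm short of the stop.
- heatsink_top (a point): centre of the top face of the board's heat sink; 42 mm above the table
- board_edge (a point): middle of the board's leading (+x) edge, the one that meets the stop
- stop: Fixed steel stop under the hood, out of sight, its depth differs each time (face 92 to 108 mm along the jig's x). Origin at the foot of the face that the board meets, mid-channel; axes as the jig's. The board is home when board_edge reaches x = 0 here. Rigid: a push of about 6 N tells it from the 1 to 2 N of sliding.
- bridge: Probe bridge: dark steel slide on the rail with an upright black handle; an aluminium arm with brass pins, 70 mm beyond the handle, passes over the board at z 40..50 mm. Rests at its far end, pulls only towards the robot (jig -x), travel 68 mm. Origin: on the rail under the handle, 18 mm above the table. Spring: 4 N at rest, 1.2 N more per 10 mm, to 12 N.
- handle_top (a point): centre of the top face of the bridge's black handle: an upright block 14 (jig x) x 40 (jig y) mm, 35 mm high, its top 65 mm above the table. It can be pinched from above across its 14 mm or hooked from behind.
- pointer_tip (a point): tip of the bridge's small dark steel pointer, a 3 mm wide finger that sticks out sideways (jig +y) level with the handle's middle, 26 mm above the table
- mark: Dark steel mark clip fixed on the plate beside the pointer's path, 36 (x) x 20 (y) mm: two teeth, a 10 mm notch between, top 30 mm above the table. Origin: on the plate below the notch's middle; axes as the jig's. Place differs each time: 28 to 60 mm towards the robot from the pointer's rest. The pointer does not touch it.
- flux_jar: bystander: small amber jar, 32 mm across, 35 mm high, standing on the jig's plate at its robot-side left corner
- screwdriver: bystander: screwdriver 160 mm long, on the table to the right of the jig
- meter: bystander: black multimeter 150 x 75 x 32 mm, left of the jig
- spool: bystander: grey solder spool, 56 mm across, 35 mm high, left of the jig
- spare_board: bystander: bare green circuit board 100 x 75 x 5 mm without a heat sink, on the table to the right of the jig
There are look-alikes about, which are no part of the job. Leave any blue or yellow look-alike of the board alone.

How it is judged:
By the outcome, as a careful person would: the job done as asked, in the order asked, and still so for the second after the job is handed in, while the arm keeps its last pose, push and grip.
It also fails if it takes over 54 s, if anything falls off the work surface, if the arm or the gripper's body presses on something with over 40 N, if the wrist force passes 120 N, or if a joint passes its speed limit or range.

### The arm

A 7-joint arm with a two-finger parallel gripper is mounted at the origin on the work surface. World frame = base frame: x ahead of the robot, y to its left, z up, the work surface at z = 0. Lengths are in m, angles in rad, forces in N, time in s.
With the tool pointing down it reaches from about 0.4 to 0.9 m from the base axis. Payload 5.5 kg.
Tool frame: the origin (TCP) lies on the mounting face of the last link; the fingertips stand ahead of it and the grasp point (between the pads) lies 155 mm ahead of it (ctrl.tip_reach is the z of the fingertips in the tool frame, in m); z points along the fingers, y is the line along which they close (so a half turn about z gives the same grasp; the last joint's range is limited). The gripper opens to 85 mm and grips with 20 to 120 N. Pads are 22 mm wide; open, the fingers measure 114 mm over their backs; the gripper's body (76 mm by 85 mm) begins 54 mm behind the grasp point. The pads swing forward as they close: fully open they stand 13 mm farther back than shut.
Start: joints at [-1.068, 0.501, -0.427, 1.55, 0.221, 1.138, -0.21], TCP at [0.154, 0.631, 0.405] pointing down, gripper open.
Joint ranges: [-2.88, 2.88], [-0.31, 2.03], [-1.54, 1.56], [0.2, 2.42], [-1.41, 4.55], [0.19, 2.02], [-2.57, 2.57]. Speed limits (rad/s): [2.57, 2.57, 3.14, 3.14, 3.14, 3.14, 3.14].

### API

Orientations are given as a unit quaternion [x, y, z, w].
In Python, from rig import ctrl gives the robot as it stands. The module is installed in compiled form; this text tells all that it offers.
- The arm moves only by the tool drive_tool, never from a script. Its argument "motion" is a list of rows, each a list of 7 numbers: the opening, from -1 (shut) to 1 (fully open), then the shift along the tool's x, y, z in m, then the turn, a rotation vector about the tool's x, y, z in rad. In form: [[fingers, x, y, z, ax, ay, az], ...]. A call has 1 to 20 rows; each row shifts and turns the commanded pose from where the row before left it, along the tool's axes as they then stand; what a row does not reach is not made up. A row lasts 1/10 s, in which the tool goes at most 50 mm and 8.59 degrees, less where a joint would pass 70% of its speed; a pose out of reach is approached as far as the arm can. A call with a gripper value outside its range is refused whole. The fingers move at their own pace and stop on an object; "squeeze" is the grip in N (left out, the last holds). Time passes only in rows, so rows that do not move let the fingers close. It gives the time, the measured TCP pose, the force, the opening and the grip force at its end, in the units of the state.
- ctrl.get_state(): the state, without advancing time (a new reading comes with each control period).
- ctrl.snapshot(name): name is "scene" or "top"; returns a dict with "image" (420x560x3 uint8, red, green, blue), "vertical_fov" (degrees; the focal length in pixels is half the picture's height over the tangent of half this angle, whatever the lens; pixels are square), "cx", "cy" (the principal point, pixels), "T" (4x4, takes a point from camera to world coordinates). Camera axes: x right, y down, z forward; pixel columns grow to the right and rows downward; lengths in m; the calibration is good to about 2 mm. A picture is of the moment at which its call begins. There is no depth.
- ctrl.finish_job(): hands the job in; it is judged then, once.
The state is a dict: "time_s": time; "joints": joint angles; "joint_vel": joint speeds; "joint_efforts": joint torques, N m; "tool_pos": TCP position; "orientation": TCP orientation; "ft_force": force on the tool from outside, world axes, zero at the start; "wrist_torque": the same for the moment, N m; "width": finger opening in m; "gripper_force": force on a finger pad.
Only numpy, scipy, OpenCV 4.12 (cv2) and the standard library are available. Lean on these libraries where they do the work, as an engineer would, in place of code of your own. Each camera call takes 0.05 s, during which the arm holds its last target. There are 200 camera calls.

## Working session

There is one attempt and no reset: what is moved stays moved. The work goes in short steps, Python scripts to look and compute and a tool call to move; the robot and the scene stay as the last step left them, time stands still between calls to the robot, and variables do not carry over. Pictures are saved under pics/ and viewed, at most 10 in all, crops included, and the job is handed in when it is done.

Besides the shell and the picture viewer there is one more tool, called after "Emit:" by a JSON object that holds its "name" and its "arguments". drive_tool: Moves the arm, as the interface text tells. Its arguments: {"type":"object","properties":{"motion":{"type":"array","items":{"type":"array","items":{"type":"number"}}},"squeeze":{"type":"number"}},"required":["motion"]}

```bash
mkdir -p pics
cat > h.py <<'E'
import numpy as np, cv2
from rig import ctrl
def snap(n,f):
    s=ctrl.snapshot(n); cv2.imwrite(f'pics/{f}.png',s['image'][:,:,::-1]); 
    np.savez(f'pics/{f}.npz',**{k:np.array(s[k]) for k in s}); return s
def load(f): return dict(np.load(f'pics/{f}.npz'))
def ray(s,u,v):
    f=s['image'].shape[0]/2/np.tan(np.radians(s['vertical_fov'])/2)
    T=s['T']; d=T[:3,:3]@np.array([(u-s['cx'])/f,(v-s['cy'])/f,1.]); return T[:3,3],d
def onz(s,u,v,z):
    o,d=ray(s,u,v); return o+d*(z-o[2])/d[2]
def proj(s,p):
    f=s['image'].shape[0]/2/np.tan(np.radians(s['vertical_fov'])/2)
    T=s['T']; c=T[:3,:3].T@(np.array(p)-T[:3,3]); return s['cx']+f*c[0]/c[2], s['cy']+f*c[1]/c[2]
E
python3 - <<'E'
from h import *
a=snap('scene','s0');b=snap('top','t0')
for s in(a,b):print(s['vertical_fov'],s['cx'],s['cy'],np.round(s['T'],3).tolist())
print(ctrl.get_state(),ctrl.tip_reach)
E
```

```text
47.70485267828199 279.1981102986207 216.6843963226334 [[-0.671, 0.568, -0.477, 1.09], [0.742, 0.514, -0.431, 0.406], [0.001, -0.643, -0.766, 0.83], [0.0, 0.0, 0.0, 1.0]]
45.70866591355707 278.78569345435943 212.83327088117946 [[0.079, -0.975, 0.207, 0.382], [-0.997, -0.076, 0.02, -0.033], [-0.004, -0.208, -0.978, 1.121], [0.0, 0.0, 0.0, 1.0]]
{'time_s': 0.1, 'joints': array([-1.06778366,  0.50176271, -0.4267975 ,  1.55134392,  0.2207651 ,
        1.13829901, -0.21031206]), 'joint_vel': array([-4.94814610e-04, -3.80297168e-04, -5.86222449e-04, -2.16115572e-03,
        1.02786998e-06,  9.69453098e-04, -7.33882932e-04]), 'joint_efforts': array([-1.14200916e-02, -5.70813024e+01, -5.83897188e+00, -2.81746262e+01,
        1.04763993e-02,  5.51538484e-03, -9.71296004e-06]), 'tool_pos': array([0.15436026, 0.63107525, 0.40375713]), 'orientation': array([ 1.19612939e-01,  9.92820207e-01, -8.71547714e-04, -1.50369580e-04]), 'ft_force': array([ 0.65036945,  0.45257971, -0.59159047]), 'wrist_torque': array([-0.00124564, -0.03925386,  0.01862374]), 'gripper_force': 0.0, 'width': 0.08558842875998762} 0.1734
```

View pics/s0.png

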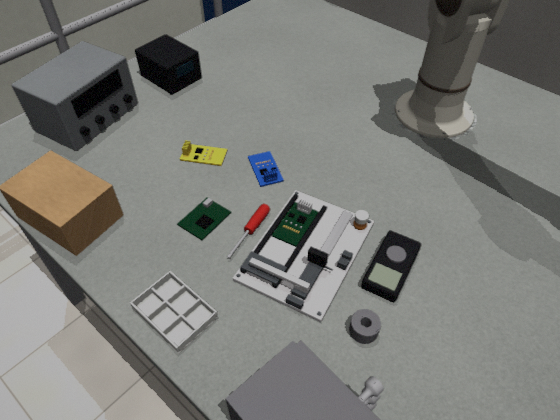

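View pics/t0.png

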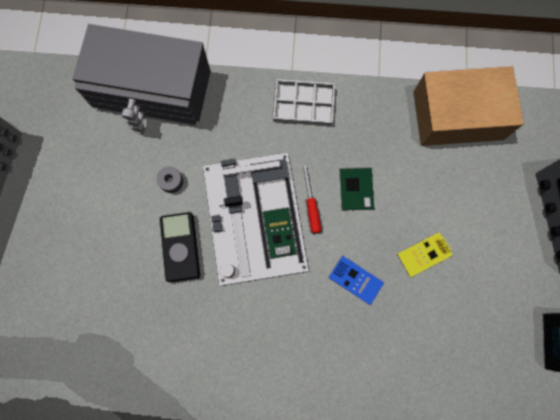

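The jig is at top (255,218). Candidates for the board: top (280,232) in the channel with a heat sink at (282,250), top (356,188) bare spare, (356,280) blue, and (425,254) yellow. I choose the one in the channel. Next is a close crop, with jig corners from a mask.

Run:
```python
from h import *
a=load('s0');b=load('t0')
A=cv2.resize(a['image'][185:320,225:385],None,fx=2.5*1.0,fy=2.5,interpolation=cv2.INTER_CUBIC)
B=cv2.resize(b['image'][145:295,195:315],None,fx=3.3,fy=3.3,interpolation=cv2.INTER_CUBIC)
h=max(A.shape[0],B.shape[0]);I=np.zeros((h,A.shape[1]+B.shape[1],3),np.uint8)
I[:A.shape[0],:A.shape[1]]=A;I[:B.shape[0],A.shape[1]:]=B
cv2.imwrite('pics/c0.png',I[:,:,::-1]);print(I.shape)
```

```text
(495, 796, 3)
```

View pics/c0.png

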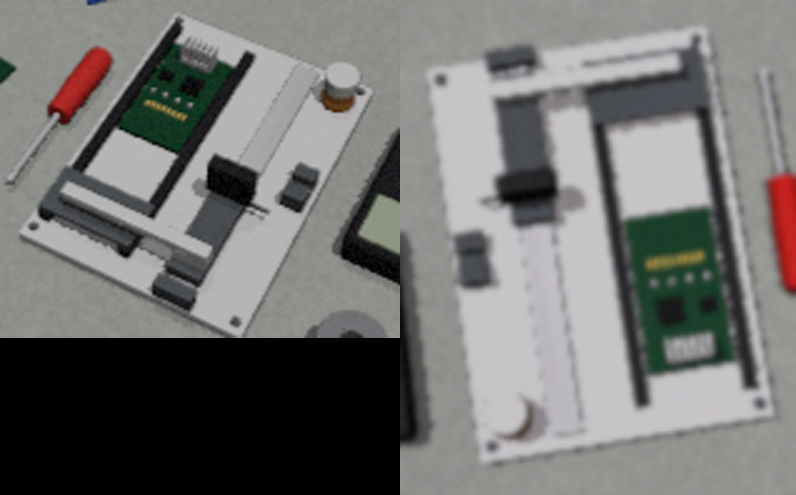

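The crop shows the green board with a finned heat sink at top px (282,250), the handle top at about (234,201), its pointer tip at about (221,206), and the mark clip at about (217,223). Now to measure.

```bash
cat > m.py <<'E'
from h import *
def platefit(s,roi):
    I=s['image'].astype(int);m=((I.min(2)>165)).astype(np.uint8)
    M=np.zeros_like(m);x0,y0,x1,y1=roi;M[y0:y1,x0:x1]=m[y0:y1,x0:x1]
    pts=np.argwhere(M)[:,::-1]
    n,l,st,_=cv2.connectedComponentsWithStats(M)
    k=[i for i in range(1,n) if st[i,4]>60]
    p=np.argwhere(np.isin(l,k))[:,::-1].astype(float)
    P=np.array([onz(s,u,v,.012)[:2] for u,v in p]).astype(np.float32)
    return cv2.minAreaRect(P*1000),P
E
python3 - <<'E'
from m import *
for n,roi in(('t0',(198,148,312,290)),('s0',(230,188,380,320))):
    s=load(n);r,P=platefit(s,roi);print(n,r)
b=load('t0');a=load('s0')
up=lambda s,u,v,x0,y0,k,z:np.round(onz(s,x0+u/k,y0+v/k,z)*1000,1)
T=lambda u,v,z:up(b,u-400,v,195,145,3.3,z)
S=lambda u,v,z:up(a,u,v,225,185,2.5,z)
print('corners top',[T(*c,.012) for c in((430,70),(704,28),(772,410),(485,460))])
print('corners scn',[S(*c,.012) for c in((180,15),(372,92),(242,335),(22,238))])
print('handle',T(527,178,.065),S(234,165,.065))
print('ptr',T(484,202,.026),S(266,212,.026))
print('mark',T(472,258,.030),S(300,183,.030))
print('sink',T(690,340,.042),S(202,42,.042))
E
```

```text
t0 ((604.3367919921875, 45.54778289794922), (278.54071044921875, 198.67710876464844), 13.81401538848877)
s0 ((596.20361328125, 44.569114685058594), (295.3497314453125, 197.580810546875), 13.57149887084961)
corners top [array([714.1, 171.4,  12. ]), array([759.9, -18.6,  12. ]), array([494.5, -84.5,  12. ]), array([446.2, 104.7,  12. ])]
corners scn [array([493.2, -76. ,  12. ]), array([449.5, 112.2,  12. ]), array([714.1, 176.6,  12. ]), array([765.8,  -9.7,  12. ])]
handle [629.2  89.5  65. ] [626.4  93.2  65. ]
ptr [619.2 121.7  26. ] [621.8 125.9  26. ]
mark [579.2 125.2  30. ] [583.  130.4  30. ]
sink [533.3 -26.   42. ] [526.8 -22.3  42. ]
```

Emit:
{"name": "drive_tool", "arguments": {"motion": [[1,0,0,0,0,0,-0.12],[1,0,0,0,0,0,-0.12],[1,0,0,0,0,0,-0.12],[1,0,0,0,0,0,-0.12],[1,-0.013,-0.045,0,0,0,0],[1,-0.013,-0.045,0,0,0,0],[1,-0.013,-0.045,0,0,0,0],[1,-0.013,-0.045,0,0,0,0],[1,-0.013,-0.045,0,0,0,0],[1,-0.013,-0.045,0,0,0,0],[1,-0.013,-0.045,0,0,0,0],[1,-0.013,-0.045,0,0,0,0],[1,-0.013,-0.045,0,0,0,0],[1,-0.013,-0.045,0,0,0,0],[1,-0.013,-0.045,0,0,0,0],[1,-0.013,-0.045,0,0,0,0],[1,-0.013,-0.045,0,0,0,0],[1,-0.013,-0.045,0,0,0,0],[1,-0.013,-0.045,0,0,0,0],[1,-0.013,-0.045,0,0,0,0]]}}

```text
time_s: 2.1
tool_pos: [0.5281, -0.0202, 0.4045]
orientation: [-0.12, 0.993, 0.0, -0.0]
ft_force: [0.4, 0.1, 0.5]
width: 0.0856
gripper_force: 0.0
```

```bash
cat >> h.py <<'E'
from scipy.spatial.transform import Rotation as Ro
def need(p,ydir):
    "shift in tool axes (mm) to TCP p (m), turn about tool z so tool y lies along ydir (deg, mod 180)"
    st=ctrl.get_state();R=Ro.from_quat(st['orientation']).as_matrix()
    y=np.degrees(np.arctan2(R[1,1],R[0,1]));d=(ydir-y+90)%180-90
    print('t',round(st['time_s'],2),'tcp',np.round(st['tool_pos']*1000,1),'ydir',round(y,2),'zax',R[:,2].round(3),'F',st['ft_force'].round(2),'w',round(st['width'],4),'j7',round(st['joints'][6],2))
    print('shift mm',np.round(R.T@(np.array(p)-st['tool_pos'])*1000,1),'turn z rad',round(-np.radians(d),3))
E
python3 - <<'E'
from h import *
need([.530,-.024,.30],103.8)
E
```

```text
t 2.1 tcp [528.1 -20.2 404.5] ydir 103.77 zax [-0. -0. -1.] F [0.42 0.14 0.54] w 0.0856 j7 1.76
shift mm [ -0.9  -4.1 104.5] turn z rad -0.001
```

Emit:
{"name": "drive_tool", "arguments": {"motion": [[1,0,-0.004,0.03,0,0,0],[1,0,0,0.03,0,0,0],[1,0,0,0.03,0,0,0],[1,0,0,0.03,0,0,0],[1,0,0,0.03,0,0,0],[1,0,0,0.015,0,0,0],[1,0,0,0,0,0,0]]}}

```text
time_s: 2.8
tool_pos: [0.527, -0.0222, 0.237]
orientation: [-0.12, 0.993, 0.0, -0.003]
ft_force: [-0.5, -0.5, -0.2]
width: 0.0855
gripper_force: 0.0
```

Run:
```python
from h import *
need([.530,-.024,.194],103.8)
a=snap('scene','s1');b=snap('top','t1')
A=cv2.resize(a['image'][165:295,225:385],None,fx=2.5,fy=2.5,interpolation=cv2.INTER_CUBIC)
B=cv2.resize(b['image'][145:295,195:315],None,fx=3.3,fy=3.3,interpolation=cv2.INTER_CUBIC)
I=np.zeros((495,796,3),np.uint8);I[:A.shape[0],:400]=A;I[:,400:]=B
cv2.imwrite('pics/c1.png',I[:,:,::-1])
```

```text
t 2.8 tcp [527.  -22.2 237. ] ydir 103.78 zax [-0.006  0.    -1.   ] F [-0.49 -0.47 -0.15] w 0.0855 j7 1.73
shift mm [-2.7 -2.5 43. ] turn z rad -0.0
```

View pics/c1.png

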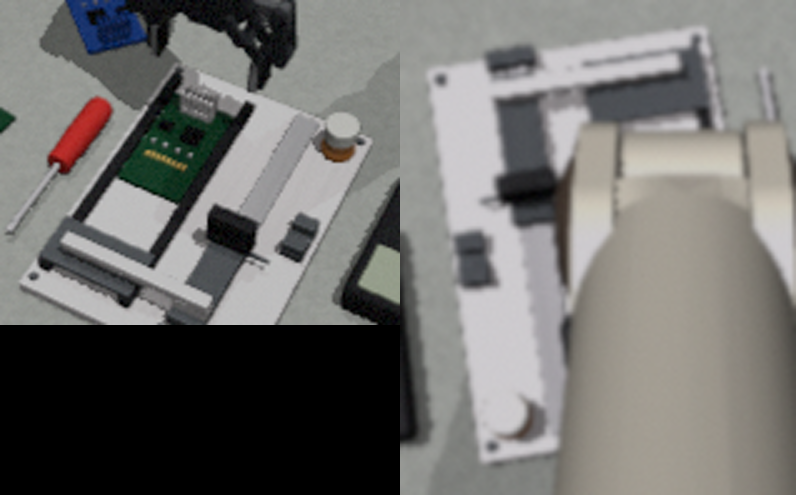

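The scene crop shows the open fingers above and either side of the heat sink at crop (198,100). The top view is blocked by the arm. Next I descend and pinch.

Emit:
{"name": "drive_tool", "arguments": {"motion": [[1,-0.001,-0.002,0.02,0,0,0],[1,0,0,0.02,0,0,0],[1,0,0,0,0,0,0],[0,0,0,0,0,0,0],[-0.5,0,0,0,0,0,0],[-1,0,0,0,0,0,0],[-1,0,0,0,0,0,0],[-1,0,0,0,0,0,0],[-1,0,0,0,0,0,0],[-1,0,0,0,0,0,0]], "squeeze": 25}}

```text
time_s: 3.9
tool_pos: [0.5306, -0.0241, 0.2008]
orientation: [-0.12, 0.993, -0.0, 0.001]
ft_force: [-1.3, 0.1, 7.3]
width: 0.0296
gripper_force: 24.8
```

Run:
```python
from h import *
need([.530,-.024,.194],103.8)
```

```text
t 3.9 tcp [530.6 -24.1 200.8] ydir 103.74 zax [ 0.002 -0.    -1.   ] F [-1.3   0.08  7.35] w 0.0296 j7 1.72
shift mm [0.6 0.3 6.8] turn z rad -0.001
```

Emit:
{"name": "drive_tool", "arguments": {"motion": [[-1,0,0,-0.003,0,0,0],[-1,0,0,-0.002,0,0,0],[-1,-0.005,0,0,0,0,0],[-1,-0.01,0,0,0,0,0],[-1,-0.01,0,0,0,0,0],[-1,0,0,0,0,0,0],[-1,0,0,0,0,0,0]]}}

```text
time_s: 4.6
tool_pos: [0.5549, -0.018, 0.2046]
orientation: [-0.12, 0.993, -0.0, 0.0]
ft_force: [0.9, -1.2, -2.4]
width: 0.0294
gripper_force: 25.1
```

Run:
```python
from h import *
need([.530,-.024,.194],103.8)
```

```text
t 4.6 tcp [554.9 -18.  204.6] ydir 103.78 zax [ 0.001  0.    -1.   ] F [ 0.86 -1.23 -2.42] w 0.0294 j7 1.71
shift mm [25.7  0.1 10.5] turn z rad -0.0
```

Emit:
{"name": "drive_tool", "arguments": {"motion": [[-1,0,0,0.002,0,0,0],[-1,-0.01,0,0,0,0,0],[-1,-0.01,0,0,0,0,0],[-1,-0.01,0,0,0,0,0],[-1,-0.01,0,0,0,0,0],[-1,-0.005,0,0,0,0,0],[-1,0,0,0,0,0,0],[-1,0,0,0,0,0,0]]}}

```text
time_s: 5.4
tool_pos: [0.5984, -0.0074, 0.2027]
orientation: [-0.12, 0.993, -0.0, 0.0]
ft_force: [1.2, -1.6, -2.3]
width: 0.0292
gripper_force: 25.1
```

Emit:
{"name": "drive_tool", "arguments": {"motion": [[-1,-0.002,0,0,0,0,0],[-1,-0.002,0,0,0,0,0],[-1,-0.002,0,0,0,0,0],[-1,0,0,0,0,0,0]]}}

```text
time_s: 5.8
tool_pos: [0.604, -0.006, 0.2027]
orientation: [-0.12, 0.993, -0.0, -0.0]
ft_force: [0.6, -2.1, -0.5]
width: 0.0293
gripper_force: 25.1
```

Travelled about 76 mm with no stop yet, so I continue in small steps.

Emit:
{"name": "drive_tool", "arguments": {"motion": [[-1,-0.002,0,0,0,0,0],[-1,-0.002,0,0,0,0,0],[-1,-0.002,0,0,0,0,0],[-1,0,0,0,0,0,0]]}}

```text
time_s: 6.2
tool_pos: [0.6101, -0.0044, 0.2027]
orientation: [-0.12, 0.993, -0.0, 0.0]
ft_force: [-0.2, -2.4, -1.5]
width: 0.0293
gripper_force: 25.1
```

Emit:
{"name": "drive_tool", "arguments": {"motion": [[-1,-0.002,0,0,0,0,0],[-1,-0.002,0,0,0,0,0],[-1,0,0,0,0,0,0]]}}

```text
time_s: 6.5
tool_pos: [0.6139, -0.0035, 0.2027]
orientation: [-0.12, 0.993, -0.0, 0.0]
ft_force: [-0.2, -0.8, -1.4]
width: 0.0293
gripper_force: 25.1
```

Emit:
{"name": "drive_tool", "arguments": {"motion": [[-1,-0.002,0,0,0,0,0],[-1,-0.002,0,0,0,0,0],[-1,0,0,0,0,0,0]]}}

```text
time_s: 6.8
tool_pos: [0.6178, -0.0026, 0.2027]
orientation: [-0.12, 0.993, -0.0, 0.0]
ft_force: [0.7, -2.3, -2.0]
width: 0.0296
gripper_force: 25.1
```

Emit:
{"name": "drive_tool", "arguments": {"motion": [[-1,-0.002,0,0,0,0,0],[-1,-0.002,0,0,0,0,0],[-1,0,0,0,0,0,0]]}}

```text
time_s: 7.1
tool_pos: [0.6205, -0.002, 0.2023]
orientation: [-0.12, 0.993, -0.0, -0.002]
ft_force: [-3.6, -2.9, -0.4]
width: 0.0291
gripper_force: 25.3
```

Emit:
{"name": "drive_tool", "arguments": {"motion": [[-1,-0.002,0,0,0,0,0],[-1,-0.002,0,0,0,0,0],[-1,0,0,0,0,0,0]]}}

```text
time_s: 7.4
tool_pos: [0.6218, -0.0019, 0.201]
orientation: [-0.119, 0.993, -0.0, -0.005]
ft_force: [-11.5, -4.0, 2.1]
width: 0.0293
gripper_force: 25.6
```

About 12 N along the channel at 93 mm of travel, so the edge is at jig x of about 101 mm, within the stated 92 to 108 mm. That is the stop. I ease the push partly, then release.

Emit:
{"name": "drive_tool", "arguments": {"motion": [[-1,0.001,0,0,0,0,0],[-1,0.001,0,0,0,0,0],[-1,0,0,0,0,0,0]]}}

```text
time_s: 7.7
tool_pos: [0.6212, -0.002, 0.2017]
orientation: [-0.119, 0.993, -0.0, -0.003]
ft_force: [-6.7, -3.7, 0.9]
width: 0.0294
gripper_force: 25.4
```

Emit:
{"name": "drive_tool", "arguments": {"motion": [[-0.3,0,0,0,0,0,0],[0,0,0,0,0,0,0],[0.3,0,0,0,0,0,0],[0.3,0,0,0,0,0,0],[0.3,0,0,0,0,0,0]]}}

```text
time_s: 8.2
tool_pos: [0.6239, -0.0006, 0.2031]
orientation: [-0.12, 0.993, 0.0, 0.001]
ft_force: [-0.4, 0.4, -1.0]
width: 0.0559
gripper_force: 0.0
```

Emit:
{"name": "drive_tool", "arguments": {"motion": [[0.3,0,0,-0.03,0,0,0],[0.3,0,0,-0.04,0,0,0],[0.3,0.04,0,-0.04,0,0,0],[0.3,0.04,0,0,0,0,0.14],[0.3,0.04,0,0,0,0,0.14],[0.3,0,0,0,0,0,0.14]]}}

```text
time_s: 8.8
tool_pos: [0.5049, -0.0241, 0.3075]
orientation: [0.093, 0.996, -0.0, -0.003]
ft_force: [1.0, -0.3, -0.0]
width: 0.0553
gripper_force: 0.0
```

Run:
```python
from h import *
need([.628,.091,.25],13.8)
a=snap('scene','s2');b=snap('top','t2')
A=cv2.resize(a['image'][185:320,225:385],None,fx=2.5,fy=2.5,interpolation=cv2.INTER_CUBIC)
B=cv2.resize(b['image'][145:295,195:315],None,fx=3.3,fy=3.3,interpolation=cv2.INTER_CUBIC)
I=np.zeros((495,796,3),np.uint8);I[:A.shape[0],:400]=A;I[:,400:]=B
cv2.imwrite('pics/c2.png',I[:,:,::-1])
```

```text
t 8.8 tcp [504.9 -24.1 307.5] ydir 79.27 zax [-0.006 -0.    -1.   ] F [ 1.01 -0.29 -0.01] w 0.0553 j7 1.36
shift mm [-99.9 136.1  56.7] turn z rad 1.143
```

View pics/c2.png

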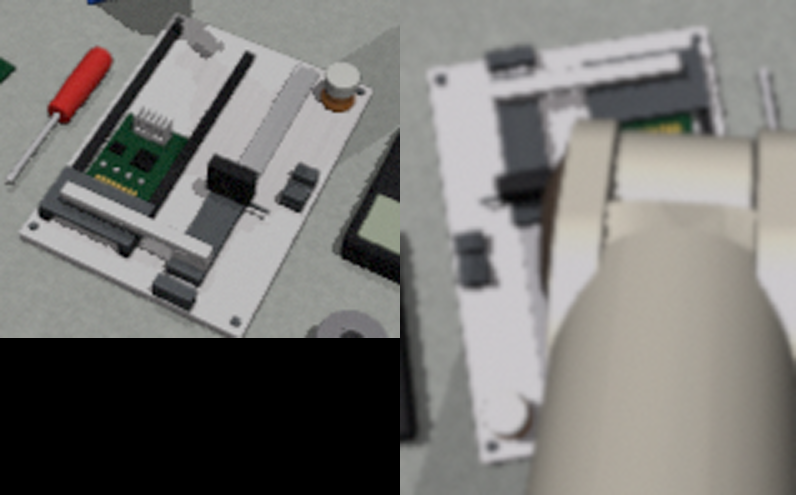

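Emit:
{"name": "drive_tool", "arguments": {"motion": [[0.3,0,0,0,0,0,0.143],[0.3,0,0,0,0,0,0.143],[0.3,0,0,0,0,0,0.143],[0.3,0,0,0,0,0,0.143],[0.3,0,0,0,0,0,0.143],[0.3,0,0,0,0,0,0.143],[0.3,0,0,0,0,0,0.143],[0.3,0,0,0,0,0,0.143],[0.3,0.0165,0.0294,0,0,0,0],[0.3,0.0165,0.0294,0,0,0,0],[0.3,0.0165,0.0294,0,0,0,0],[0.3,0.0165,0.0294,0,0,0,0],[0.3,0.0165,0.0294,0,0,0,0],[0.3,0,0,0,0,0,0],[0.3,0,0,0.03,0,0,0],[0.3,0,0,0,0,0,0],[0.3,0,0,0,0,0,0]]}}

```text
time_s: 10.6
tool_pos: [0.6325, 0.0925, 0.2774]
orientation: [0.614, 0.789, -0.001, -0.001]
ft_force: [-0.2, -0.2, 1.1]
width: 0.0551
gripper_force: 0.0
```

Run:
```python
from h import *
need([.628,.091,.205],13.8)
a=snap('scene','s3')
A=cv2.resize(a['image'][165:320,225:385],None,fx=3,fy=3,interpolation=cv2.INTER_CUBIC)
cv2.imwrite('pics/c3.png',A[:,:,::-1])
```

```text
t 10.6 tcp [632.5  92.5 277.4] ydir 14.24 zax [-0.002 -0.001 -1.   ] F [-0.17 -0.19  1.06] w 0.0551 j7 0.15
shift mm [-0.4 -4.6 72.5] turn z rad 0.008
```

View pics/c3.png

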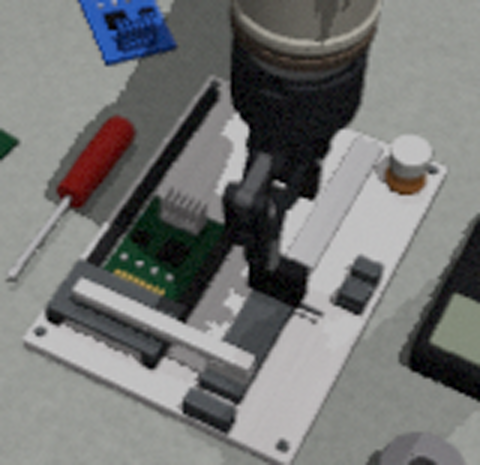

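The gripper is above the handle with the fingers fore and aft of it, the pointer is at (308,312) in the crop, and the mark is at (358,282). I descend and pinch.

Emit:
{"name": "drive_tool", "arguments": {"motion": [[0.3,0,-0.0046,0.02,0,0,0.008],[0.3,0,0,0.025,0,0,0],[0.3,0,0,0.024,0,0,0],[0.3,0,0,0,0,0,0],[-0.2,0,0,0,0,0,0],[-0.6,0,0,0,0,0,0],[-1,0,0,0,0,0,0],[-1,0,0,0,0,0,0],[-1,0,0,0,0,0,0],[-1,0,0,0,0,0,0],[-1,0,0,0,0,0,0]], "squeeze": 60}}

```text
time_s: 11.75
tool_pos: [0.628, 0.0914, 0.2111]
orientation: [0.618, 0.786, -0.0, -0.0]
ft_force: [-4.7, -0.9, 7.4]
width: 0.0126
gripper_force: 60.8
```

Run:
```python
from h import *
need([.628,.091,.205],13.8)
```

```text
t 11.75 tcp [628.   91.4 211.1] ydir 13.69 zax [-0.001  0.    -1.   ] F [-4.74 -0.9   7.41] w 0.0126 j7 0.16
shift mm [-0.4 -0.1  6.1] turn z rad -0.002
```

Emit:
{"name": "drive_tool", "arguments": {"motion": [[-1,0,0,-0.003,0,0,0],[-1,0,-0.005,0,0,0,0],[-1,0,-0.005,0,0,0,0],[-1,0,-0.005,0,0,0,0],[-1,0,-0.005,0,0,0,0],[-1,0,-0.005,0,0,0,0],[-1,0,-0.005,0,0,0,0],[-1,0,-0.005,0,0,0,0],[-1,0,0,0,0,0,0],[-1,0,0,0,0,0,0]]}}

```text
time_s: 12.75
tool_pos: [0.595, 0.0835, 0.2112]
orientation: [0.618, 0.786, 0.001, 0.001]
ft_force: [7.9, 0.0, -17.8]
width: 0.013
gripper_force: 60.1
```

Run:
```python
from h import *
need([.628,.0914,.205],13.8)
a=snap('scene','s4');b=snap('top','t4')
A=cv2.resize(a['image'][210:280,325:375],None,fx=8,fy=8,interpolation=cv2.INTER_CUBIC)
B=cv2.resize(b['image'][190:260,200:250],None,fx=8,fy=8,interpolation=cv2.INTER_CUBIC)
cv2.imwrite('pics/c4.png',np.hstack([A,B])[:,:,::-1])
```

```text
t 12.75 tcp [595.   83.5 211.2] ydir 13.7 zax [ 0.003 -0.    -1.   ] F [  7.89   0.02 -17.75] w 0.013 j7 0.16
shift mm [-0.1 33.9  6.3] turn z rad -0.002
```

View pics/c4.png

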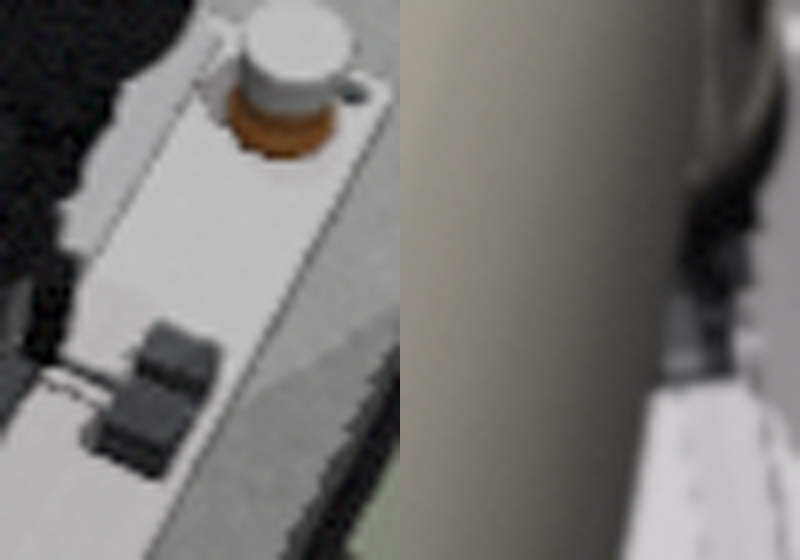

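```bash
cat > rect.py <<'E'
from h import *
O=np.array([.6081,.0324]);t=np.radians(13.8);ex=np.array([np.cos(t),np.sin(t)]);ey=np.array([-ex[1],ex[0]])
def rect(s,z,x0=-35,x1=45,y0=60,y1=118,k=4.5):
    X,Y=np.meshgrid(np.arange(x0,x1,1/k),np.arange(y1,y0,-1/k))
    P=O+X[...,None]/1000*ex+Y[...,None]/1000*ey
    f=s['image'].shape[0]/2/np.tan(np.radians(s['vertical_fov'])/2);T=s['T']
    c=(np.dstack([P,np.full(X.shape,z)])-T[:3,3])@T[:3,:3]
    im=cv2.remap(s['image'],(s['cx']+f*c[...,0]/c[...,2]).astype(np.float32),(s['cy']+f*c[...,1]/c[...,2]).astype(np.float32),cv2.INTER_CUBIC)
    im=cv2.convertScaleAbs(im,alpha=1.4).copy()
    for x in range(-30,45,10):cv2.line(im,(int((x-x0)*k),0),(int((x-x0)*k),6 if x else 16),(255,0,0),1)
    for y in range(70,115,10):cv2.line(im,(0,int((y1-y)*k)),(6,int((y1-y)*k)),(255,0,0),1)
    return im
E
python3 - <<'E'
from rect import *
p=[rect(load('t0'),.030),rect(load('s0'),.030),rect(load('s4'),.030),rect(load('s4'),.026)]
cv2.imwrite('pics/r4.png',np.vstack([np.hstack(p[:2]),np.hstack(p[2:])])[:,:,::-1])
E
```

```text
(no output)
```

View pics/r4.png

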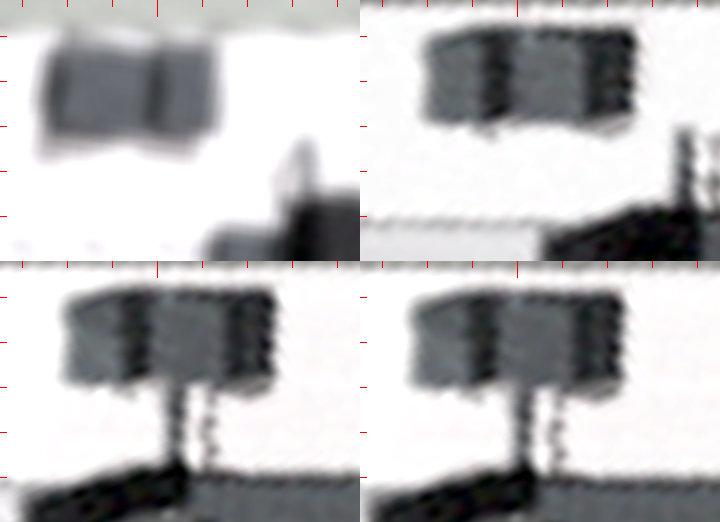

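Rectified on z = 30 mm, the scene camera gives the notch middle at jig x of about -3.1 mm and the pointer now at about +1.4 mm. The top camera, from the rest distance, gives a similar remainder. So about 4.4 mm more is needed, and I will relieve the upward pull by 2 mm.

Emit:
{"name": "drive_tool", "arguments": {"motion": [[-1,0,0,0.002,0,0,0],[-1,0,-0.0023,0,0,0,0],[-1,0,-0.0023,0,0,0,0],[-1,0,0,0,0,0,0],[-1,0,0,0,0,0,0],[-1,0,0,0,0,0,0]]}}

```text
time_s: 13.45
tool_pos: [0.5921, 0.0828, 0.2111]
orientation: [0.618, 0.786, 0.002, 0.002]
ft_force: [7.9, 1.5, -9.3]
width: 0.0128
gripper_force: 61.4
```

Run:
```python
from rect import *
need([.628,.0914,.205],13.8)
s=snap('scene','s5');k=9
a=rect(s,.030,-30,14,78,112,k);b=rect(s,.026,-30,14,78,112,k)
cv2.imwrite('pics/r5.png',np.hstack([a,b])[:,:,::-1])
g=cv2.cvtColor(a,7);h=cv2.cvtColor(b,7)
print('mark rows y 98..103',g[81:126,::5].mean(0).astype(int).tolist())
print('ptr rows y 82..86',h[234:270,::5].mean(0).astype(int).tolist())
```

```text
t 13.45 tcp [592.1  82.8 211.1] ydir 13.71 zax [ 0.007  0.001 -1.   ] F [ 7.86  1.47 -9.27] w 0.0128 j7 0.16
shift mm [-0.1 36.9  6.4] turn z rad -0.002
mark rows y 98..103 [251, 251, 255, 255, 255, 255, 255, 255, 255, 255, 255, 255, 255, 255, 253, 243, 225, 204, 181, 160, 141, 126, 115, 108, 106, 105, 105, 106, 105, 104, 102, 101, 101, 102, 103, 102, 98, 91, 82, 71, 62, 54, 49, 47, 46, 44, 43, 42, 45, 51, 61, 72, 82, 89, 91, 90, 89, 89, 90, 92, 93, 93, 92, 92, 92, 92, 93, 92, 92, 91, 91, 90, 90, 91, 93, 94, 95, 93, 88, 80]
ptr rows y 82..86 [255, 255, 254, 254, 254, 254, 254, 254, 255, 255, 255, 255, 254, 254, 254, 254, 254, 254, 254, 254, 254, 254, 254, 254, 254, 254, 254, 254, 254, 254, 253, 253, 254, 254, 254, 254, 253, 252, 251, 250, 250, 250, 249, 245, 236, 222, 203, 180, 157, 132, 109, 89, 77, 79, 96, 123, 157, 188, 210, 223, 228, 228, 222, 211, 197, 186, 181, 187, 201, 218, 233, 243, 249, 252, 253, 253, 251, 250, 251, 252]
```

View pics/r5.png

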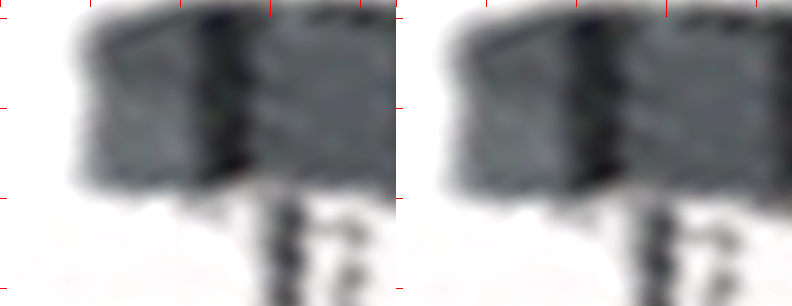

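Pointer centre is at jig x of about -1.0 mm and the notch middle at about -3.1 mm (near tooth's edges at -20.5 and -8.6, far tooth's edge at 14.6). About 2 mm more remains. Allowing for compliance, I command 2.5 mm.

Emit:
{"name": "drive_tool", "arguments": {"motion": [[-1,0,-0.0012,0.001,0,0,0],[-1,0,-0.0013,0,0,0,0],[-1,0,0,0,0,0,0],[-1,0,0,0,0,0,0],[-1,0,0,0,0,0,0],[-1,0,0,0,0,0,0]]}}

```text
time_s: 14.1
tool_pos: [0.5904, 0.0823, 0.2111]
orientation: [0.618, 0.786, 0.003, 0.003]
ft_force: [7.9, 1.3, -4.5]
width: 0.0129
gripper_force: 62.1
```

```bash
cat > chk.py <<'E'
from rect import *
import sys
need([.628,.0914,.205],13.8)
def edge(s,z,y0,y1,x0,x1):
    k=9;im=cv2.cvtColor(rect(s,z,x0,x1,y0,y1,k),7)[20:-3].astype(float).mean(0);return im,x0+np.arange(len(im))/k
for n in sys.argv[1:]:
    try:s=load(n)
    except Exception:s=snap('scene',n)
    im,x=edge(s,.026,80,88,-12,8) if n!='s0' else edge(s,.026,80,88,26,46)
    j=im.argmin();w=slice(max(j-9,0),j+10);d=(im.max()-im[w])
    print(n,'ptr',round((d*x[w]).sum()/d.sum(),2))
    im,x=edge(s,.030,97,106,-28,24);g=np.gradient(cv2.GaussianBlur(im[None],(0,0),5)[0])
    pk=[(round(x[i],1),round(g[i],1)) for i in range(5,len(g)-5) if abs(g[i])==abs(g[i-5:i+6]).max() and abs(g[i])>.7]
    print(pk)
E
python3 chk.py s0 s4 s5 s6
```

```text
t 14.1 tcp [590.4  82.3 211.1] ydir 13.71 zax [ 0.009  0.001 -1.   ] F [ 7.94  1.3  -4.54] w 0.0129 j7 0.16
shift mm [-0.1 38.6  6.5] turn z rad -0.002
s0 ptr 34.67
[(np.float64(-20.3), np.float64(-4.1)), (np.float64(-7.9), np.float64(-2.0)), (np.float64(-1.6), np.float64(2.2)), (np.float64(14.8), np.float64(-2.1)), (np.float64(19.0), np.float64(0.7))]
s4 ptr 1.44
[(np.float64(-20.3), np.float64(-4.2)), (np.float64(-8.2), np.float64(-1.6)), (np.float64(-1.7), np.float64(2.5)), (np.float64(14.9), np.float64(-1.8)), (np.float64(19.2), np.float64(0.9)), (np.float64(22.2), np.float64(-1.0))]
s5 ptr -0.89
[(np.float64(-20.2), np.float64(-4.3)), (np.float64(-8.4), np.float64(-1.9)), (np.float64(-2.0), np.float64(2.0)), (np.float64(14.6), np.float64(-1.7)), (np.float64(22.0), np.float64(-1.0))]
s6 ptr -2.22
[(np.float64(-20.3), np.float64(-4.3)), (np.float64(-8.1), np.float64(-1.7)), (np.float64(-2.0), np.float64(2.1)), (np.float64(15.1), np.float64(-1.7)), (np.float64(19.2), np.float64(1.1)), (np.float64(22.1), np.float64(-1.1))]
```

Emit:
{"name": "drive_tool", "arguments": {"motion": [[-1,0,-0.001,0.0003,0,0,0],[-1,0,0,0,0,0,0],[-1,0,0,0,0,0,0],[-1,0,0,0,0,0,0],[-1,0,0,0,0,0,0]]}}

```text
time_s: 14.65
tool_pos: [0.5897, 0.0822, 0.2111]
orientation: [0.618, 0.786, 0.004, 0.003]
ft_force: [8.6, 1.3, -4.0]
width: 0.0128
gripper_force: 62.3
```

```bash
python3 chk.py s7
python3 - <<'E'
from h import *
p,_=proj(load('s2'),[.620,-.003,.03]),0
u,v=map(int,p);a,b=[cv2.cvtColor(load(n)['image'],7)[v-22:v+12,u-20:u+10].astype(np.float32) for n in('s2','s7')]
print((u,v),cv2.phaseCorrelate(a,b))
E
```

```text
t 14.65 tcp [589.7  82.2 211.1] ydir 13.71 zax [ 0.01   0.002 -1.   ] F [ 8.57  1.29 -3.99] w 0.0128 j7 0.16
shift mm [-0.1 39.3  6.5] turn z rad -0.002
s7 ptr -2.89
[(np.float64(-20.2), np.float64(-4.3)), (np.float64(-8.1), np.float64(-1.9)), (np.float64(-1.8), np.float64(2.1)), (np.float64(14.6), np.float64(-1.6)), (np.float64(22.0), np.float64(-1.0))]
(284, 234) ((0.04670311811421257, 0.1530602254616511), 0.6707355638345083)
```

The pointer is at -2.9 mm against a notch middle of about -2.9 mm, the board has not moved since release, and the grip is steady. Handing in.

```bash
python3 -c "
from rig import ctrl
print(ctrl.finish_job())"
```

```text
the job is handed in; nothing more can be done
None
```

I slid the board home against the hidden stop, felt as about 12 N after 93 mm of travel. I then pulled the bridge until its pointer stood within about 1 mm of the notch's middle, and handed in the job at about 15 s with the gripper still holding the handle.

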